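Make up two switchgear repair kits

TASK

First deal the two orange insulators, one into the blue tray and one into the red tray, before any other part goes in. Then complete the kits: the copper block and the brass terminal go into the blue tray, the black coil into the red tray, so that each part ends up standing upright on the floor of a pocket of its own. Leave the white tub and the screwdriver where they are.

Things in the scene. Friction and masses are not known exactly. Their poses are not given: they have to be found in the camera images.
- insulator_a: One of two identical orange ribbed insulators: cylinder, 36 mm diameter, 50 mm high, steel stud flush in its top; about 90 g. Origin: centre of its underside; z up. Stands upright and loose on the bench at the start.
- insulator_b: The other identical orange ribbed insulator: cylinder, 36 mm diameter, 50 mm high, steel stud flush in its top; about 90 g. Origin: centre of its underside; z up. Stands upright and loose on the bench at the start.
- copper_contact: Copper contact block, 32 mm along its x, 36 mm along its y, 50 mm high, two dark screw spots on top; about 350 g. Origin: centre of its underside; z up. Stands upright and loose on the bench at the start.
- brass_terminal: Brass terminal post, round and stepped: 34 mm diameter up to 34 mm high (a dark band round it, 35 mm diameter, for looks only), then 24 mm diameter to its top at 50 mm; about 220 g. Origin: centre of its underside; z up. Stands upright and loose on the bench at the start.
- black_coil: Coil: black round flanges at top and bottom with a green winding between, 38 mm diameter overall (grip it as a plain 38 mm cylinder), 50 mm high; about 160 g. Origin: centre of its underside; z up. Stands upright and loose on the bench at the start.
- blue_tray: Blue tray with a row of three pockets, 68 x 196 mm outside. Fixed to the bench. Walls and dividers 4 mm thick and 18 mm high overall, floor 4 mm thick; every pocket 60 x 60 mm, open above. Origin: centre of the tray's underside, at bench height; y runs along the row of pockets, x across it. Pocket centres at y = -64, 0 and +64 mm.
- red_tray: Red tray with a row of two pockets, 68 x 132 mm outside. Fixed to the bench. Walls and dividers 4 mm thick and 18 mm high overall, floor 4 mm thick; every pocket 60 x 60 mm, open above. Origin: centre of the tray's underside, at bench height; y runs along the row of pockets, x across it. Pocket centres at y = -32 and +32 mm.
- tub: Bystander: open white plastic tub, 84 mm across, 55 mm high, loose. Origin: centre of its underside.
- screwdriver: Bystander: screwdriver with a yellow handle, about 190 mm long and under 35 mm high, lying loose along its x, handle to -x. Origin: near the middle of its length, at the underside.
Things that resemble listed ones, but are neither listed nor needed, are in the scene too. What is shaped like the insulator_b but turquoise is not meant. Leave any green look-alike of the blue_tray alone.

How it is judged:
By the outcome, as a careful person would: the job done as asked, in the order asked, and still so for the second after the job is handed in, with the robot touching nothing.
It also fails if it takes over 112 s, if anything falls off the work surface, if the arm or the gripper's body presses on something with over 40 N, if the wrist force passes 120 N, or if a joint passes its speed limit or range.

ROBOT

A 6-joint arm with a two-finger parallel gripper is mounted at the origin on the work surface. World frame = base frame: x ahead of the robot, y to its left, z up, the work surface at z = 0. Lengths are in m, angles in rad, forces in N, time in s.
With the tool pointing down it reaches from about 0.375 to 0.925 m from the base axis. Payload 5.7 kg.
Tool frame: the origin (TCP) lies midway between the tips of the shut fingers; the grasp point (between the pads) lies 19 mm behind it (ctrl.pinch_z is the distance from the TCP to the grasp point, in m); z points along the fingers, y is the line along which they close (so a half turn about z gives the same grasp; the last joint's range is limited). The gripper opens to 85 mm and grips with 20 to 120 N. Pads are 22 mm wide; open, the fingers measure 114 mm over their backs; the gripper's body (76 mm by 85 mm) begins 54 mm behind the grasp point. The pads swing forward as they close: fully open they stand 13 mm farther back than shut.
Start: joints at [-1.453, 0.359, 1.51, -0, 1.272, -0.115], TCP at [0.138, -0.584, 0.231] pointing down, gripper open.
Joint ranges: [-2.97, 2.97], [-1.01, 2.36], [0.21, 2.38], [-0.96, 4.11], [0.2, 2.71], [-2.98, 2.98]. Speed limits (rad/s): [2.39, 2.39, 3.14, 3.14, 3.14, 3.14].

INTERFACE

Orientations are given as a unit quaternion [w, x, y, z].
In Python, from workcell import ctrl gives the robot as it stands.
- The arm moves only by the tool move_arm, never from a script. Its argument "increments" is a list of rows, each a list of 4 numbers: the shift along the tool's x, y, z normalised to -1 to 1, where 1 is 300 mm, then the turn about the tool's z normalised to -1 to 1, where 1 is 180 degrees. In form: [[tx, ty, tz, turn], ...]. A call has exactly 8 rows; each row shifts and turns the commanded pose from where the row before left it, along the tool's axes as they then stand; what a row does not reach is not made up. A row lasts 1/12 s, in which the tool goes at most 41.7 mm and 7.16 degrees, less where a joint would pass 70% of its speed; a pose out of reach is approached as far as the arm can. A call with a number of a shift or a turn outside -1 to 1 is refused whole. A call with a gripper value outside its range is refused whole. "fingers" is the finger opening in mm, from 0 to 85.4, set as the call begins (left out, the last holds). The fingers move at their own pace and stop on an object; "force" is the grip in N (left out, the last holds). Time passes only in rows, so rows that do not move let the fingers close, or fill a call up. It gives the time, the measured TCP pose, the force, the opening and the grip force at its end, in the units of the state.
- ctrl.read_state(): the state, without advancing time (a new reading comes with each control period).
- ctrl.snapshot(name): name is "scene" or "top" or "wrist"; returns a dict with "pixels" (480x640x3 uint8, red, green, blue), "intrinsics" (3x3 intrinsics, pixels), "R" (3x3) and "t" (3): a world point X has camera coordinates R X + t. Camera axes: x right, y down, z forward; pixel columns grow to the right and rows downward; lengths in m; the calibration is good to about 2 mm. A picture is of the moment at which its call begins. There is no depth.
- ctrl.close_job(): hands the job in; it is judged then, once.
Trained networks look in a picture, given as the dict that the camera call returned (one of the last four; its "shot" number tells which), for a name from the list of things; names that differ only in an ending like _2 or _b are one class to them, and where a whole thing is asked for, a point or a joint stands for the part that bears it (a point fixed in the world has none). Each returns a list of dicts, best first, with "conf" (0 to 1); they miss things now and then, are a little off and sometimes report something else, mostly with a low value. They report only what shows in the picture. A call takes as long as a camera call. They do not tell look-alikes from the thing itself.
- ctrl.look_for(query, picture): "uv" ([column, row] in pixels, amid what is visible of it).
- ctrl.tip_of(query, picture): "uv" ([column, row] in pixels: a listed point, or the origin of a listed thing).
The state is a dict: "clock": time; "joint_pos": joint angles; "qd": joint speeds; "effort": joint torques, N m; "position": TCP position; "orientation": TCP orientation; "wrist_force": force on the tool from outside, world axes, zero at the start; "moment": the same for the moment, N m; "gripper_width": finger opening in m; "finger_force": force on a finger pad.
Only numpy, scipy, OpenCV 4.12 (cv2) and the standard library are available. Lean on these libraries where they do the work, as an engineer would, in place of code of your own. Each camera call takes 0.05 s, during which the arm holds its last target. There are 200 camera calls.

## Working session

There is one attempt and no reset: what is moved stays moved. The work goes in short steps, Python scripts to look and compute and a tool call to move; the robot and the scene stay as the last step left them, time stands still between calls to the robot, and variables do not carry over. Pictures are saved under pics/ and viewed, at most 14 in all, crops included, and the job is handed in when it is done.

Besides the shell and the picture viewer there is one more tool, called in YAML: its name, and indented under it one key for each argument. move_arm: Moves the arm, as the interface text tells. Its arguments: {"type":"object","properties":{"increments":{"type":"array","items":{"type":"array","items":{"type":"number","minimum":-1,"maximum":1}}},"fingers":{"type":"number"},"force":{"type":"number"}},"required":["increments"]}

```bash
mkdir -p pics
cat > h.py <<'E'
import numpy as np, cv2
from workcell import ctrl
def ray(p,uv,z):
    K,R,t=map(np.array,(p["intrinsics"],p["R"],p["t"]))
    d=R.T@np.linalg.solve(K,[uv[0],uv[1],1]); c=-R.T@t
    return c+d*(z-c[2])/d[2]
def proj(p,X):
    q=np.array(p["intrinsics"])@(np.array(p["R"])@np.array(X)+np.array(p["t"])); return q[:2]/q[2]
def save(p,n): cv2.imwrite(f"pics/{n}.png",np.array(p["pixels"])[:,:,::-1])
E
python3 - <<'E'
from h import *
np.set_printoptions(precision=3,suppress=True)
print(ctrl.read_state())
for n in("top","scene"):
    p=ctrl.snapshot(n); save(p,n+"0"); print(n,-np.array(p["R"]).T@np.array(p["t"]))
    for q in "insulator_a copper_contact brass_terminal black_coil blue_tray red_tray tub screwdriver".split():
        for r in ctrl.tip_of(q,p):
            print(q,round(r["conf"],2),np.round(r["uv"]),ray(p,r["uv"],0)[:2])
E
```

```text
{'clock': 0.0, 'joint_pos': array([-1.453,  0.359,  1.511,  0.   ,  1.272, -0.115]), 'qd': array([-0.001, -0.   , -0.001,  0.001,  0.   , -0.001]), 'effort': array([ -0.004, -52.763, -27.862,  -0.001,   0.013,  -0.   ]), 'position': array([ 0.138, -0.583,  0.23 ]), 'orientation': array([-0.001,  0.993,  0.116, -0.   ]), 'wrist_force': array([ 0.344, -0.028,  0.081]), 'moment': array([-0.025,  0.055,  0.004]), 'finger_force': 0.0, 'gripper_width': 0.08520981250180473}
top [ 0.425 -0.     1.085]
insulator_a 0.54 [210. 325.] [0.42  0.274]
insulator_a 0.49 [334. 311.] [ 0.447 -0.015]
copper_contact 0.63 [438. 314.] [ 0.434 -0.255]
brass_terminal 0.52 [380. 316.] [ 0.433 -0.122]
black_coil 0.8 [264. 321.] [0.427 0.148]
blue_tray 0.76 [362. 178.] [ 0.767 -0.092]
blue_tray 0.71 [392. 251.] [ 0.586 -0.157]
red_tray 0.61 [256. 253.] [0.588 0.169]
tub 0.82 [491. 234.] [ 0.622 -0.394]
screwdriver 0.6 [161. 235.] [0.637 0.399]
scene [1.194 0.289 0.595]
insulator_a 0.97 [367. 224.] [0.469 0.075]
insulator_a 0.81 [334. 212.] [ 0.461 -0.005]
insulator_a 0.71 [464. 234.] [0.41  0.269]
copper_contact 0.8 [243. 178.] [ 0.431 -0.261]
brass_terminal 0.7 [294. 194.] [ 0.436 -0.117]
black_coil 0.19 [333. 209.] [ 0.451 -0.012]
blue_tray 0.81 [224. 293.] [ 0.767 -0.086]
blue_tray 0.72 [247. 226.] [ 0.587 -0.151]
red_tray 0.63 [408. 228.] [0.441 0.157]
red_tray 0.62 [389. 279.] [0.605 0.169]
red_tray 0.61 [148. 206.] [ 0.622 -0.387]
red_tray 0.48 [247. 225.] [ 0.583 -0.154]
tub 0.82 [150. 206.] [ 0.62  -0.385]
screwdriver 0.88 [513. 335.] [0.639 0.395]
screwdriver 0.27 [466. 232.] [0.401 0.273]
```

View pics/top0.png

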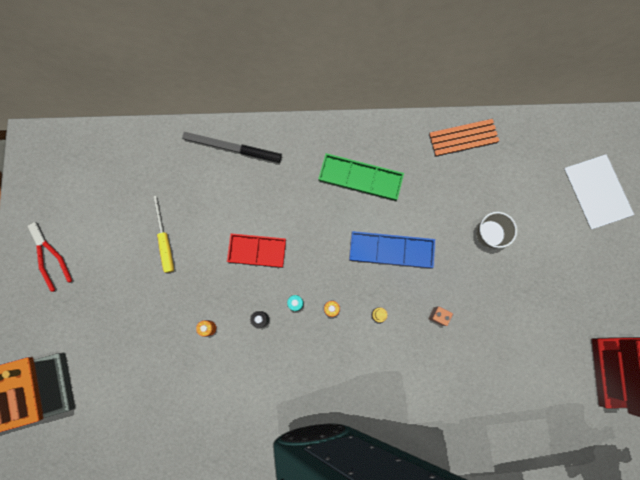

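View pics/scene0.png

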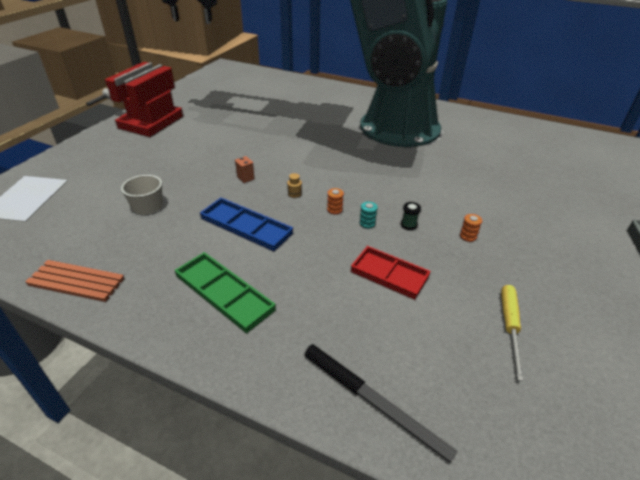

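The top view shows the orange insulators at (205,328) and (332,309), with the turquoise look-alike at (295,303) to be left alone. The coil is at (260,319), brass at (380,314) and copper at (442,315). The blue tray is at (392,250) with a green look-alike at (361,177), and red is at (257,250). The scene view agrees. Next I refine by segmentation.

```bash
cat > m.py <<'E'
from h import *
from scipy.optimize import least_squares
np.set_printoptions(precision=4,suppress=True)
a=np.linspace(0,2*np.pi,40,endpoint=False)
def cyl(r,z0,z1): return np.array([[r*np.cos(t),r*np.sin(t),z] for t in a for z in(z0,z1)])
def fit(ps,seeds,masks,pts,x0):
    def sil(p,x):
        h=cv2.convexHull(np.array([proj(p,q+np.r_[x,0]) for q in pts],np.float32)); m=cv2.moments(h); return np.array([m["m10"],m["m01"]])/m["m00"]
    res=[]
    for p,s,m in zip(ps,seeds,masks):
        n,l,st,c=cv2.connectedComponentsWithStats(m)
        k=min((i for i in range(1,n) if st[i,4]>25),key=lambda i:np.linalg.norm(c[i]-s))
        hull=cv2.convexHull(np.argwhere(l==k)[:,::-1].astype(np.int32)); mm=cv2.moments(hull)
        cc=np.array([mm["m10"],mm["m01"]])/mm["m00"]
        res.append(least_squares(lambda x:sil(p,x)-cc,x0).x); res[-1]=np.r_[res[-1],st[k,4]]
    return res
if __name__=="__main__":
    ps=[ctrl.snapshot(n) for n in("top","scene")]
    im=[np.array(p["pixels"]) for p in ps]; hsv=[cv2.cvtColor(i,cv2.COLOR_RGB2HSV) for i in im]
    R=lambda lo,hi:[cv2.inRange(h,np.array(lo),np.array(hi)) for h in hsv]
    org=R((3,110,70),(22,255,255)); brs=R((14,80,50),(32,255,255)); dark=R((0,0,0),(180,255,75))
    bx=np.array([[x,y,z] for x in(-.017,.017) for y in(-.017,.017) for z in(0,.05)])
    for nm,mk,pts,s,x0 in[("insL",org,cyl(.018,0,.05),[(205,328),(471,227)],(.42,.27)),("insR",org,cyl(.018,0,.05),[(332,309),(335,201)],(.45,-.01)),
      ("cop",org,bx,[(442,315),(245,170)],(.43,-.255)),("brass",brs,np.r_[cyl(.017,0,.034),cyl(.012,.034,.05)],[(380,314),(295,186)],(.43,-.12)),
      ("coil",dark,cyl(.019,0,.05),[(260,319),(411,215)],(.43,.15))]:
        print(nm,*fit(ps,s,mk,pts,x0))
    for nm,mk,s in[("blue",R((105,120,50),(125,255,255)),(392,250)),("red",[a|b for a,b in zip(R((0,150,60),(5,255,255)),R((172,150,60),(180,255,255)))],(257,250))]:
      for p,m,sd in zip(ps,mk,[s,{"blue":(247,225),"red":(390,272)}[nm]]):
        n,l,st,c=cv2.connectedComponentsWithStats(m); k=min((i for i in range(1,n) if st[i,4]>300),key=lambda i:np.linalg.norm(c[i]-sd))
        q=np.array([ray(p,u[::-1],.018)[:2] for u in np.argwhere(l==k)]); r=cv2.minAreaRect((q*1000).astype(np.float32)); print(nm,r)
    c=np.hstack([cv2.resize(im[0][290:350,180:460],None,fx=2.8,fy=2.8,interpolation=2)]); c2=cv2.resize(im[1][150:250,220:500],None,fx=2.8,fy=2.8,interpolation=2)
    cv2.imwrite("pics/crop1.png",np.vstack([c,c2])[:,:,::-1])
E
python3 m.py
```

```text
insL [  0.4144   0.2775 205.    ] [  0.4151   0.2779 396.    ]
insR [  0.4515  -0.0093 120.    ] [  0.4521  -0.0082 322.    ]
cop [  0.4296  -0.2586 170.    ] [  0.4281  -0.2549 321.    ]
brass [  0.4361  -0.1182 188.    ] [  0.4329  -0.1185 280.    ]
coil [  0.4307   0.1543 171.    ] [  0.4337   0.1566 378.    ]
blue ((586.27197265625, -154.28775024414062), (195.01220703125, 68.70840454101562), 83.1782455444336)
blue ((595.0908813476562, -149.006591796875), (202.99151611328125, 77.29693603515625), 83.01172637939453)
red ((591.7559204101562, 164.358642578125), (130.5050048828125, 67.96671295166016), 83.39759063720703)
red ((601.5656127929688, 166.11648559570312), (131.77035522460938, 78.30862426757812), 83.3106460571289)
```

View pics/crop1.png

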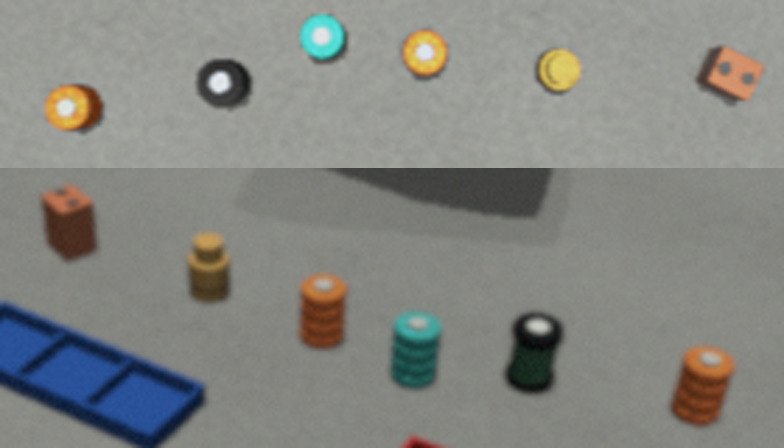

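Crop: the right-hand orange ribbed part (top view 332,309) is insulator_b's class and orange. The turquoise one beside it is rejected. The fits from the two views agree within 4 mm. I start with the right insulator.

move_arm:
  increments:
    - [0, 0, 0, 0.037]
    - [0, 0, 0, 0.037]
    - [0.06, -0.11, 0, 0]
    - [0.06, -0.11, 0, 0]
    - [0.06, -0.11, 0, 0]
    - [0.06, -0.11, 0, 0]
    - [0.06, -0.11, 0, 0]
    - [0.06, -0.11, 0, 0]
  fingers: 62
  force: 40

```text
clock: 1.67
position: [0.2468, -0.3842, 0.2314]
orientation: [0.0, 1.0, -0.0, 0.0]
wrist_force: [1.7, -0.5, 0.6]
gripper_width: 0.0618
finger_force: 0.0
```

move_arm:
  increments:
    - [0.06, -0.11, 0, 0]
    - [0.06, -0.11, 0, 0]
    - [0.06, -0.11, 0, 0]
    - [0.06, -0.11, 0, 0]
    - [0.06, -0.11, 0, 0]
    - [0.06, -0.11, 0, 0]
    - [0.06, -0.11, 0, 0]
    - [0.06, -0.11, 0, 0]

```text
clock: 2.33
position: [0.3909, -0.12, 0.2317]
orientation: [0.0, 1.0, 0.0, 0.0]
wrist_force: [0.5, -1.3, 0.3]
gripper_width: 0.0623
finger_force: 0.0
```

move_arm:
  increments:
    - [0.051, -0.0925, 0, 0]
    - [0.051, -0.0925, 0, 0]
    - [0.051, -0.0925, 0, 0]
    - [0.051, -0.0925, 0, 0]
    - [0, 0, 0.12, 0]
    - [0, 0, 0.12, 0]
    - [0, 0, 0.12, 0]
    - [0, 0, 0.1, 0]

```text
clock: 3.0
position: [0.4511, -0.0102, 0.0918]
orientation: [-0.0, 1.0, 0.001, 0.0]
wrist_force: [0.6, 0.6, 0.5]
gripper_width: 0.0619
finger_force: 0.0
```

move_arm:
  increments:
    - [0, 0, 0.07, 0]
    - [0, 0, 0.07, 0]
    - [0, 0, 0.06, 0]
    - [0, 0, 0.04, 0]
    - [0, 0, 0.016, 0]
    - [0, 0, 0, 0]
    - [0, 0, 0, 0]
    - [0, 0, 0, 0]

```text
clock: 3.67
position: [0.4522, -0.0108, 0.0173]
orientation: [0.0, 1.0, 0.0, 0.001]
wrist_force: [-0.1, -0.0, -0.9]
gripper_width: 0.0621
finger_force: 0.0
```

move_arm:
  increments:
    - [0, 0, 0, 0]
    - [0, 0, 0, 0]
    - [0, 0, 0, 0]
    - [0, 0, 0, 0]
    - [0, 0, 0, 0]
    - [0, 0, 0, 0]
    - [0, 0, 0, 0]
    - [0, 0, 0, 0]
  fingers: 20
  force: 40

```text
clock: 4.33
position: [0.4521, -0.0108, 0.0174]
orientation: [0.0, 1.0, 0.0, 0.001]
wrist_force: [-0.7, -0.4, 6.3]
gripper_width: 0.0352
finger_force: 39.3
```

move_arm:
  increments:
    - [0, 0, -0.05, 0]
    - [0, 0, -0.1, 0]
    - [0, 0, -0.1, 0]
    - [0.0946, 0.0533, 0, 0]
    - [0.0946, 0.0533, 0, 0]
    - [0.0946, 0.0533, 0, 0]
    - [0.0946, 0.0533, 0, 0]
    - [0.0946, 0.0533, 0, 0]

```text
clock: 5.0
position: [0.5944, -0.0913, 0.0921]
orientation: [-0.0, 1.0, 0.0, 0.0]
wrist_force: [0.1, 0.2, -0.9]
gripper_width: 0.0348
finger_force: 40.1
```

Run:
```python
from h import *
t=ctrl.snapshot("top"); w=ctrl.snapshot("wrist"); s=ctrl.snapshot("scene")
f=lambda p:cv2.resize(np.array(p["pixels"]),(400,300))
b=np.array(s["pixels"])[150:300,180:380]; b=cv2.resize(b,(400,300))
cv2.imwrite("pics/c2.png",np.hstack([f(w),b])[:,:,::-1])
st=ctrl.read_state(); print(st["position"],st["gripper_width"],st["finger_force"])
```

```text
[ 0.59595735 -0.09209432  0.09195536] 0.034736260681528866 40.207940340042114
```

View pics/c2.png

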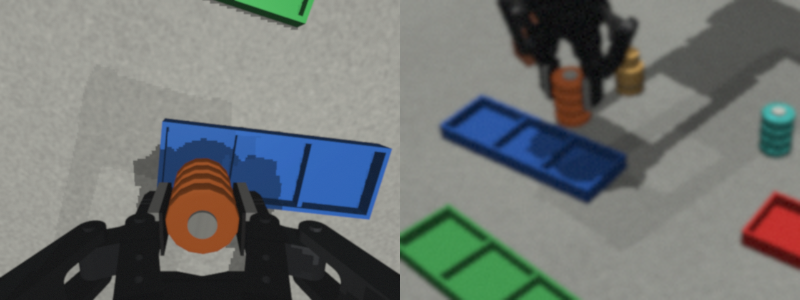

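The insulator is held upright (wrist crop 202,205) over the +y end pocket of the blue tray. Lowering it now.

move_arm:
  increments:
    - [0, 0, 0.06, 0]
    - [0, 0, 0.06, 0]
    - [0, 0, 0.05, 0]
    - [0, 0, 0.03, 0]
    - [0, 0, 0.02, 0]
    - [0, 0, 0.012, 0]
    - [0, 0, 0, 0]
    - [0, 0, 0, 0]

```text
clock: 5.82
position: [0.5936, -0.0905, 0.0225]
orientation: [0.0, 1.0, 0.0, 0.0]
wrist_force: [-0.7, 0.8, -1.1]
gripper_width: 0.0348
finger_force: 40.4
```

move_arm:
  increments:
    - [0, 0, 0, 0]
    - [0, 0, 0, 0]
    - [0, 0, 0, 0]
    - [0, 0, 0, 0]
    - [0, 0, 0, 0]
    - [0, 0, 0, 0]
    - [0, 0, 0, 0]
    - [0, 0, 0, 0]
  fingers: 50

```text
clock: 6.48
position: [0.5933, -0.0905, 0.0219]
orientation: [-0.0, 1.0, 0.0, -0.0]
wrist_force: [0.4, 0.3, 0.2]
gripper_width: 0.0497
finger_force: 0.0
```

move_arm:
  increments:
    - [0, 0, -0.05, 0]
    - [0, 0, -0.1, 0]
    - [0, 0, -0.12, 0]
    - [0, 0, -0.12, 0]
    - [-0.04, -0.1, 0, 0]
    - [-0.04, -0.1, 0, 0]
    - [-0.04, -0.1, 0, 0]
    - [-0.04, -0.1, 0, 0]

```text
clock: 7.15
position: [0.5447, 0.0303, 0.1393]
orientation: [-0.0, 1.0, -0.0, 0.0]
wrist_force: [1.3, 1.4, 0.8]
gripper_width: 0.05
finger_force: 0.0
```

move_arm:
  increments:
    - [-0.054, -0.103, 0, 0]
    - [-0.054, -0.103, 0, 0]
    - [-0.054, -0.103, 0, 0]
    - [-0.054, -0.103, 0, 0]
    - [-0.054, -0.103, 0, 0]
    - [-0.054, -0.103, 0, 0]
    - [-0.054, -0.103, 0, 0]
    - [-0.054, -0.103, 0, 0]
  fingers: 62

```text
clock: 7.82
position: [0.4146, 0.2779, 0.1391]
orientation: [-0.0, 1.0, 0.0, 0.0]
wrist_force: [0.3, 0.1, 1.0]
gripper_width: 0.0621
finger_force: 0.0
```

Run:
```python
from h import *
w=ctrl.snapshot("wrist"); s=ctrl.snapshot("scene"); st=ctrl.read_state(); print(st["position"],st["joint_pos"])
f=lambda p:cv2.resize(np.array(p["pixels"]),(400,300))
b=cv2.resize(np.array(s["pixels"])[150:300,180:380],(400,300))
cv2.imwrite("pics/c3.png",np.hstack([f(w),b])[:,:,::-1])
```

```text
[0.41308059 0.28004828 0.13901294] [0.45599452 0.32577661 1.83259099 0.00203605 0.98341021 2.02098528]
```

View pics/c3.png

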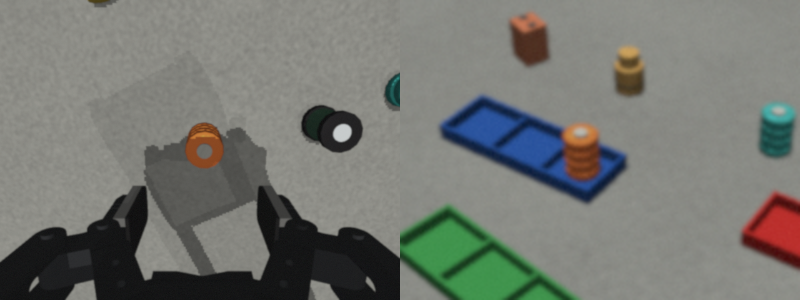

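Crop right: the first insulator stands in the blue end pocket (580,150). Left: the second orange one (205,150) is centred under the gripper.

move_arm:
  increments:
    - [0, 0, 0.1, 0]
    - [0, 0, 0.1, 0]
    - [0, 0, 0.09, 0]
    - [0, 0, 0.06, 0]
    - [0, 0, 0.04, 0]
    - [0, 0, 0.016, 0]
    - [0, 0, 0, 0]
    - [0, 0, 0, 0]

```text
clock: 8.58
position: [0.4161, 0.2764, 0.0174]
orientation: [-0.0, 1.0, -0.0, 0.0]
wrist_force: [-0.5, -0.0, -0.4]
gripper_width: 0.0622
finger_force: 0.0
```

move_arm:
  increments:
    - [0, 0, 0, 0]
    - [0, 0, 0, 0]
    - [0, 0, 0, 0]
    - [0, 0, 0, 0]
    - [0, 0, 0, 0]
    - [0, 0, 0, 0]
    - [0, 0, 0, 0]
    - [0, 0, 0, 0]
  fingers: 20

```text
clock: 9.25
position: [0.4165, 0.2769, 0.0183]
orientation: [-0.0, 1.0, 0.0, 0.001]
wrist_force: [-0.7, -0.8, 6.6]
gripper_width: 0.0349
finger_force: 39.6
```

move_arm:
  increments:
    - [0, 0, -0.05, 0]
    - [0, 0, -0.1, 0]
    - [0.05, 0.02, -0.1, 0]
    - [0.11, 0.05, 0, 0]
    - [0.11, 0.05, 0, 0]
    - [0.11, 0.05, 0, 0]
    - [0.11, 0.05, 0, 0]
    - [0.11, 0.05, 0, 0]

```text
clock: 9.92
position: [0.597, 0.1947, 0.0928]
orientation: [-0.0, 1.0, 0.0, 0.0]
wrist_force: [1.0, 1.5, 0.1]
gripper_width: 0.0348
finger_force: 40.1
```

move_arm:
  increments:
    - [0, 0, 0.06, 0]
    - [0, 0, 0.06, 0]
    - [0, 0, 0.05, 0]
    - [0, 0, 0.03, 0]
    - [0, 0, 0.02, 0]
    - [0, 0, 0.012, 0]
    - [0, 0, 0, 0]
    - [0, 0, 0, 0]

```text
clock: 10.58
position: [0.5962, 0.1959, 0.0233]
orientation: [-0.0, 1.0, 0.0, 0.001]
wrist_force: [-0.9, 0.2, -0.9]
gripper_width: 0.0349
finger_force: 40.2
```

move_arm:
  increments:
    - [0, 0, 0, 0]
    - [0, 0, 0, 0]
    - [0, 0, 0, 0]
    - [0, 0, 0, 0]
    - [0, 0, 0, 0]
    - [0, 0, 0, 0]
    - [0, 0, 0, 0]
    - [0, 0, 0, 0]
  fingers: 50

```text
clock: 11.25
position: [0.5956, 0.1956, 0.0225]
orientation: [-0.0, 1.0, 0.0, -0.0]
wrist_force: [0.1, -0.6, 0.3]
gripper_width: 0.05
finger_force: 0.0
```

move_arm:
  increments:
    - [0, 0, -0.05, 0]
    - [0, 0, -0.1, 0]
    - [0, 0, -0.12, 0]
    - [0, 0, -0.12, 0]
    - [-0.1, 0.02, 0, 0]
    - [-0.1, 0.02, 0, 0]
    - [-0.1, 0.02, 0, 0]
    - [-0.1, 0.02, 0, 0]

```text
clock: 11.92
position: [0.4744, 0.1713, 0.1398]
orientation: [-0.0, 1.0, 0.0, 0.0]
wrist_force: [-0.6, -0.1, -0.9]
gripper_width: 0.0499
finger_force: 0.0
```

Run:
```python
from h import *
w=ctrl.snapshot("wrist"); s=ctrl.snapshot("scene"); st=ctrl.read_state(); print(st["position"],st["clock"])
f=lambda p:cv2.resize(np.array(p["pixels"]),(400,300))
b=cv2.resize(np.array(s["pixels"])[180:330,320:520],(400,300))
cv2.imwrite("pics/c4.png",np.hstack([f(w),b])[:,:,::-1])
```

```text
[0.46876318 0.17036171 0.13877119] 12.0167
```

View pics/c4.png

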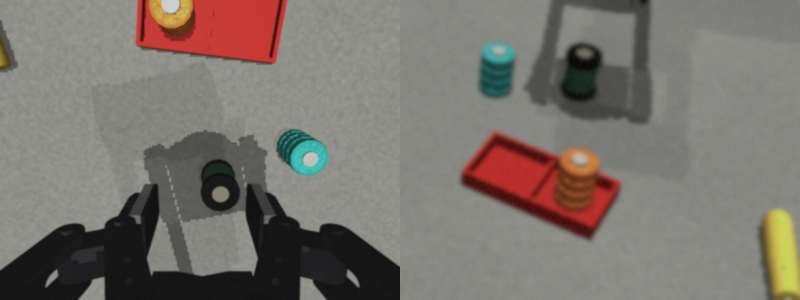

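Crop right: the second insulator stands in the red +y pocket (577,180). Left: the coil (220,190) is next.

move_arm:
  increments:
    - [-0.073, 0.028, 0, 0]
    - [-0.072, 0.027, 0, 0]
    - [0, 0, 0.1, 0]
    - [0, 0, 0.1, 0]
    - [0, 0, 0.09, 0]
    - [0, 0, 0.06, 0]
    - [0, 0, 0.04, 0]
    - [0, 0, 0.016, 0]
  fingers: 62

```text
clock: 12.68
position: [0.4317, 0.1549, 0.0161]
orientation: [0.0, 1.0, 0.0, -0.001]
wrist_force: [-0.9, -0.5, -0.0]
gripper_width: 0.0621
finger_force: 0.0
```

move_arm:
  increments:
    - [0, 0, 0, 0]
    - [0, 0, 0, 0]
    - [0, 0, 0, 0]
    - [0, 0, 0, 0]
    - [0, 0, 0, 0]
    - [0, 0, 0, 0]
    - [0, 0, 0, 0]
    - [0, 0, 0, 0]
  fingers: 20

```text
clock: 13.35
position: [0.4325, 0.1552, 0.0182]
orientation: [-0.0, 1.0, 0.0, 0.0]
wrist_force: [-0.4, -0.3, 4.0]
gripper_width: 0.0373
finger_force: 40.3
```

move_arm:
  increments:
    - [0, 0, -0.05, 0]
    - [0, 0, -0.1, 0]
    - [0, 0, -0.1, 0]
    - [0.104, 0.015, 0, 0]
    - [0.104, 0.015, 0, 0]
    - [0.104, 0.015, 0, 0]
    - [0.104, 0.015, 0, 0]
    - [0.104, 0.015, 0, 0]

```text
clock: 14.02
position: [0.5892, 0.1323, 0.0927]
orientation: [-0.0, 1.0, 0.0, -0.0]
wrist_force: [0.4, 0.0, -2.1]
gripper_width: 0.0367
finger_force: 40.5
```

move_arm:
  increments:
    - [0, 0, 0.06, 0]
    - [0, 0, 0.06, 0]
    - [0, 0, 0.05, 0]
    - [0, 0, 0.03, 0]
    - [0, 0, 0.02, 0]
    - [0, 0, 0.012, 0]
    - [0, 0, 0, 0]
    - [0, 0, 0, 0]

```text
clock: 14.68
position: [0.5886, 0.1327, 0.0237]
orientation: [-0.0, 1.0, 0.0, 0.0]
wrist_force: [-0.1, 0.5, -1.7]
gripper_width: 0.0367
finger_force: 40.6
```

move_arm:
  increments:
    - [0, 0, 0, 0]
    - [0, 0, 0, 0]
    - [0, 0, 0, 0]
    - [0, 0, 0, 0]
    - [0, 0, 0, 0]
    - [0, 0, 0, 0]
    - [0, 0, 0, 0]
    - [0, 0, 0, 0]
  fingers: 50

```text
clock: 15.35
position: [0.5882, 0.1326, 0.0231]
orientation: [-0.0, 1.0, 0.0, -0.0]
wrist_force: [-0.3, 0.4, -0.4]
gripper_width: 0.0496
finger_force: 0.0
```

move_arm:
  increments:
    - [0, 0, -0.05, 0]
    - [0, 0, -0.1, 0]
    - [0, 0, -0.12, 0]
    - [0, 0, -0.12, 0]
    - [-0.06, 0.1, 0, 0]
    - [-0.06, 0.1, 0, 0]
    - [-0.06, 0.1, 0, 0]
    - [-0.06, 0.1, 0, 0]

```text
clock: 16.02
position: [0.5154, 0.0117, 0.1405]
orientation: [0.0, 1.0, 0.001, 0.0]
wrist_force: [0.7, -0.9, 0.0]
gripper_width: 0.0498
finger_force: 0.0
```

move_arm:
  increments:
    - [-0.036, 0.11, 0, 0]
    - [-0.036, 0.11, 0, 0]
    - [-0.036, 0.11, 0, 0]
    - [-0.036, 0.11, 0, 0]
    - [-0.036, 0.11, 0, 0]
    - [-0.036, 0.11, 0, 0]
    - [-0.036, 0.11, 0, 0]
    - [-0.036, 0.11, 0, 0]
  fingers: 66

```text
clock: 16.68
position: [0.429, -0.2529, 0.1402]
orientation: [-0.0, 1.0, 0.0, 0.0]
wrist_force: [0.3, -0.4, 0.3]
gripper_width: 0.0658
finger_force: 0.0
```

Run:
```python
from h import *
w=ctrl.snapshot("wrist"); s=ctrl.snapshot("scene"); st=ctrl.read_state(); print(st["position"],st["clock"])
im=np.array(w["pixels"])
m=cv2.inRange(cv2.cvtColor(im,cv2.COLOR_RGB2HSV),(3,100,40),(20,255,255)); n,l,t,c=cv2.connectedComponentsWithStats(m); k=1+t[1:,4].argmax(); print(t[k],c[k])
x,y,W,H=t[k][:4]; x0,y0=x-20,y-20; cr=im[y0:y+H+20,x0:x+W+20]; print("origin",x0,y0,cr.shape)
cr=cv2.resize(cr,None,fx=4,fy=4,interpolation=2)[:500,:450]
b=cv2.resize(np.array(s["pixels"])[180:330,320:520],(340,255)); o=np.zeros((500,800,3),np.uint8); o[:cr.shape[0],:cr.shape[1]]=cr; o[:255,460:]=b
cv2.imwrite("pics/c5.png",o[:,:,::-1])
import pickle; pickle.dump(w,open("w5.pkl","wb"))
```

```text
[ 0.42936146 -0.25628532  0.14045907] 16.7833
[ 290  190   78   84 3646] [328.37877126 231.04552935]
origin 270 170 (124, 118, 3)
```

View pics/c5.png

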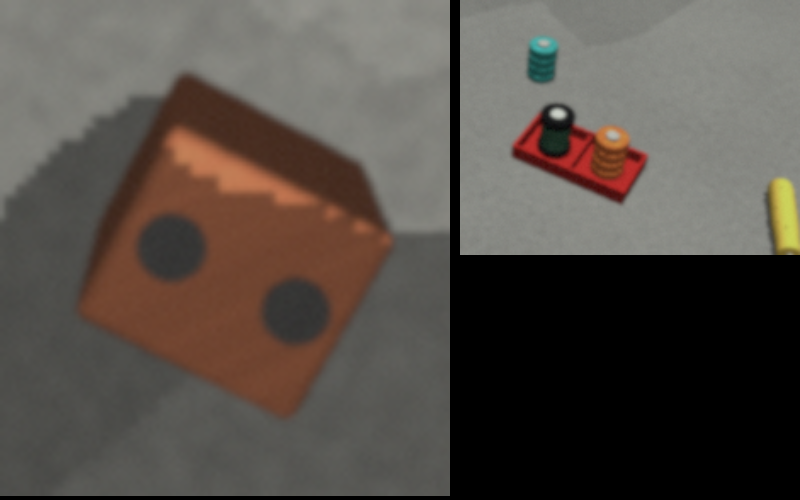

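The copper's top corners in the crop are (175,128), (392,240), (290,418) and (80,310). The red tray holds the coil and the insulator, both upright.

Run:
```python
from h import *
import pickle; w=pickle.load(open("w5.pkl","rb"))
P=np.array([ray(w,(270+u/4,170+v/4),.05)[:2] for u,v in[(175,128),(392,240),(290,418),(80,310)]]); print(P,P.mean(0))
for i in range(4):
    d=P[(i+1)%4]-P[i]; print(np.linalg.norm(d),np.degrees(np.arctan2(d[1],d[0])))
```

```text
[[ 0.4525646  -0.24747697]
 [ 0.43640812 -0.27817618]
 [ 0.40946707 -0.26403132]
 [ 0.42601614 -0.23367398]] [ 0.43111398 -0.25583961]
0.03469112101384062 -117.75708142456928
0.03042856274208555 152.2991717170367
0.034575129567828634 61.403322865715296
0.029922286169135847 -27.470664592915146
```

move_arm:
  increments:
    - [0.004, 0.015, 0, 0]
    - [0, 0, 0.02, 0.0387]
    - [0, 0, 0.05, 0.0387]
    - [0, 0, 0.05, 0.0387]
    - [0, 0, 0.05, 0.0387]
    - [0, 0, 0, 0]
    - [0, 0, 0, 0]
    - [0, 0, 0, 0]

```text
clock: 17.45
position: [0.4317, -0.2554, 0.0896]
orientation: [-0.0, 0.971, -0.238, 0.0]
wrist_force: [0.0, 0.2, 0.0]
gripper_width: 0.066
finger_force: 0.0
```

move_arm:
  increments:
    - [0, 0, 0.06, 0]
    - [0, 0, 0.06, 0]
    - [0, 0, 0.05, 0]
    - [0, 0, 0.04, 0]
    - [0, 0, 0.026, 0]
    - [0, 0, 0, 0]
    - [0, 0, 0, 0]
    - [0, 0, 0, 0]

```text
clock: 18.12
position: [0.4318, -0.2563, 0.0191]
orientation: [0.0, 0.971, -0.24, 0.001]
wrist_force: [-0.6, 0.5, 0.2]
gripper_width: 0.0664
finger_force: 0.0
```

move_arm:
  increments:
    - [0, 0, 0, 0]
    - [0, 0, 0, 0]
    - [0, 0, 0, 0]
    - [0, 0, 0, 0]
    - [0, 0, 0, 0]
    - [0, 0, 0, 0]
    - [0, 0, 0, 0]
    - [0, 0, 0, 0]
  fingers: 20
  force: 65

```text
clock: 18.78
position: [0.4316, -0.2562, 0.0191]
orientation: [0.0, 0.971, -0.241, 0.001]
wrist_force: [-0.2, 1.3, 5.9]
gripper_width: 0.0352
finger_force: 65.2
```

move_arm:
  increments:
    - [0, 0, -0.05, 0]
    - [0, 0, -0.1, -0.039]
    - [0, 0, -0.1, -0.039]
    - [0, 0, 0, -0.039]
    - [0.094, -0.037, 0, 0]
    - [0.094, -0.037, 0, 0]
    - [0.094, -0.037, 0, 0]
    - [0.094, -0.037, 0, 0]

```text
clock: 19.45
position: [0.549, -0.2245, 0.0933]
orientation: [-0.0, 0.998, -0.059, -0.0]
wrist_force: [0.3, -0.5, -3.6]
gripper_width: 0.0354
finger_force: 66.0
```

move_arm:
  increments:
    - [0.05, -0.019, 0, 0]
    - [0.046, -0.018, 0, 0]
    - [0, 0, 0, 0]
    - [0, 0, 0, 0]
    - [0, 0, 0, 0]
    - [0, 0, 0, 0]
    - [0, 0, 0, 0]
    - [0, 0, 0, 0]

```text
clock: 20.12
position: [0.5775, -0.2177, 0.0933]
orientation: [-0.0, 0.998, -0.06, -0.0]
wrist_force: [-0.2, 0.5, -3.9]
gripper_width: 0.0351
finger_force: 66.0
```

Run:
```python
from h import *
w=ctrl.snapshot("wrist"); s=ctrl.snapshot("scene"); st=ctrl.read_state(); print(st["position"],st["clock"])
f=lambda p:cv2.resize(np.array(p["pixels"]),(400,300))
b=cv2.resize(np.array(s["pixels"])[150:300,180:380],(400,300))
cv2.imwrite("pics/c6.png",np.hstack([f(w),b])[:,:,::-1])
```

```text
[ 0.57785402 -0.21778263  0.09340891] 20.2167
```

View pics/c6.png

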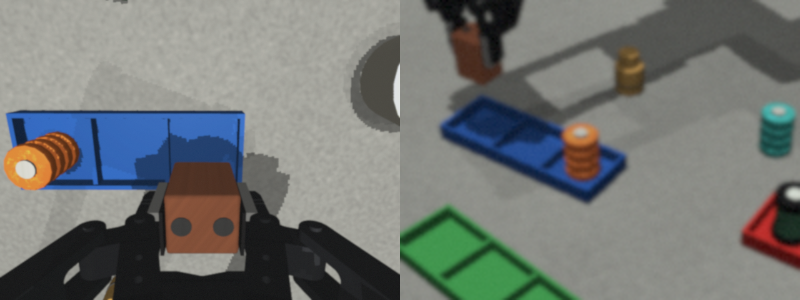

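The copper is held square to the tray over the free −y end pocket. Lowering it now.

move_arm:
  increments:
    - [0, 0, 0.06, 0]
    - [0, 0, 0.06, 0]
    - [0, 0, 0.05, 0]
    - [0, 0, 0.03, 0]
    - [0, 0, 0.02, 0]
    - [0, 0, 0.012, 0]
    - [0, 0, 0, 0]
    - [0, 0, 0, 0]

```text
clock: 20.88
position: [0.5789, -0.2179, 0.0243]
orientation: [0.0, 0.998, -0.059, 0.001]
wrist_force: [0.1, 0.1, -3.4]
gripper_width: 0.0353
finger_force: 66.1
```

move_arm:
  increments:
    - [0, 0, 0, 0]
    - [0, 0, 0, 0]
    - [0, 0, 0, 0]
    - [0, 0, 0, 0]
    - [0, 0, 0, 0]
    - [0, 0, 0, 0]
    - [0, 0, 0, 0]
    - [0, 0, 0, 0]
  fingers: 50

```text
clock: 21.55
position: [0.5783, -0.2176, 0.0237]
orientation: [-0.0, 0.998, -0.059, -0.0]
wrist_force: [0.0, 0.6, 0.5]
gripper_width: 0.0496
finger_force: 0.0
```

move_arm:
  increments:
    - [0, 0, -0.05, 0]
    - [0, 0, -0.1, 0]
    - [0, 0, -0.12, 0]
    - [0, 0, -0.12, 0]
    - [-0.065, -0.034, 0, 0]
    - [-0.065, -0.034, 0, 0]
    - [-0.065, -0.034, 0, 0]
    - [-0.065, -0.034, 0, 0]

```text
clock: 22.22
position: [0.5048, -0.1673, 0.141]
orientation: [0.0, 0.998, -0.059, 0.0]
wrist_force: [0.3, 0.2, 0.8]
gripper_width: 0.0495
finger_force: 0.0
```

move_arm:
  increments:
    - [-0.065, -0.035, 0, 0]
    - [-0.065, -0.035, 0, 0]
    - [-0.065, -0.034, 0, 0]
    - [-0.059, -0.033, 0, 0]
    - [0, 0, 0, 0]
    - [0, 0, 0, 0]
    - [0, 0, 0, 0]
    - [0, 0, 0, 0]
  fingers: 62

```text
clock: 22.88
position: [0.4362, -0.1188, 0.141]
orientation: [0.0, 0.998, -0.059, 0.001]
wrist_force: [-0.3, 0.3, -0.9]
gripper_width: 0.062
finger_force: 0.0
```

Run:
```python
from h import *
w=ctrl.snapshot("wrist"); s=ctrl.snapshot("scene"); st=ctrl.read_state(); print(st["position"],st["clock"])
f=lambda p:cv2.resize(np.array(p["pixels"]),(400,300))
b=cv2.resize(np.array(s["pixels"])[150:300,180:380],(400,300))
cv2.imwrite("pics/c7.png",np.hstack([f(w),b])[:,:,::-1])
for r in ctrl.tip_of("brass_terminal",w): print(r["conf"],r["uv"],ray(w,r["uv"],0))
print(proj(w,(.4345,-.1184,.05))*.625)
```

```text
[ 0.43587999 -0.11868675  0.1408136 ] 22.9833
0.82 [321.8, 222.6] [ 0.43557186 -0.11761673  0.        ]
[201.99023331 153.19584071]
```

View pics/c7.png

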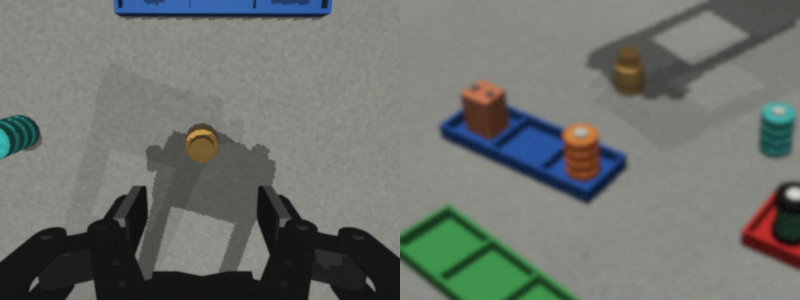

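Copper stands in its pocket (485,105), and the brass (201,145) is centred under the gripper.

move_arm:
  increments:
    - [0, 0, 0.1, 0]
    - [0, 0, 0.1, 0]
    - [0, 0, 0.09, 0]
    - [0, 0, 0.06, 0]
    - [0, 0, 0.04, 0]
    - [0, 0, 0.025, 0]
    - [0, 0, 0, 0]
    - [0, 0, 0, 0]

```text
clock: 23.7
position: [0.435, -0.1182, 0.0161]
orientation: [-0.0, 0.998, -0.059, -0.0]
wrist_force: [-0.3, -1.3, 0.2]
gripper_width: 0.062
finger_force: 0.0
```

move_arm:
  increments:
    - [0, 0, 0, 0]
    - [0, 0, 0, 0]
    - [0, 0, 0, 0]
    - [0, 0, 0, 0]
    - [0, 0, 0, 0]
    - [0, 0, 0, 0]
    - [0, 0, 0, 0]
    - [0, 0, 0, 0]
  fingers: 15
  force: 55

```text
clock: 24.37
position: [0.4356, -0.1183, 0.0174]
orientation: [0.0, 0.998, -0.059, 0.001]
wrist_force: [-0.2, 1.1, 6.5]
gripper_width: 0.032
finger_force: 53.9
```

move_arm:
  increments:
    - [0, 0, -0.05, 0]
    - [0, 0, -0.1, 0]
    - [0, 0, -0.1, 0]
    - [0, 0, 0, 0]
    - [0, 0, 0, 0]
    - [0, 0, 0, 0]
    - [0, 0, 0, 0]
    - [0, 0, 0, 0]

```text
clock: 25.03
position: [0.4337, -0.1175, 0.0901]
orientation: [-0.001, 0.998, -0.059, -0.001]
wrist_force: [0.2, 0.3, -2.4]
gripper_width: 0.0319
finger_force: 55.3
```

move_arm:
  increments:
    - [0.0855, 0.01, 0, 0]
    - [0.0855, 0.01, 0, 0]
    - [0.0855, 0.01, 0, 0]
    - [0.0855, 0.01, 0, 0]
    - [0.0855, 0.01, 0, 0]
    - [0.0855, 0.01, 0, 0]
    - [0, 0, 0, 0]
    - [0, 0, 0, 0]

```text
clock: 25.7
position: [0.5861, -0.1542, 0.0897]
orientation: [-0.0, 0.998, -0.059, -0.001]
wrist_force: [-1.1, 0.4, -2.8]
gripper_width: 0.0319
finger_force: 55.3
```

Run:
```python
from h import *
w=ctrl.snapshot("wrist"); s=ctrl.snapshot("scene"); st=ctrl.read_state(); print(st["position"],st["clock"])
f=lambda p:cv2.resize(np.array(p["pixels"]),(400,300))
b=cv2.resize(np.array(s["pixels"])[150:300,180:380],(400,300))
cv2.imwrite("pics/c8.png",np.hstack([f(w),b])[:,:,::-1])
```

```text
[ 0.58369361 -0.15336716  0.08973704] 25.8
```

View pics/c8.png

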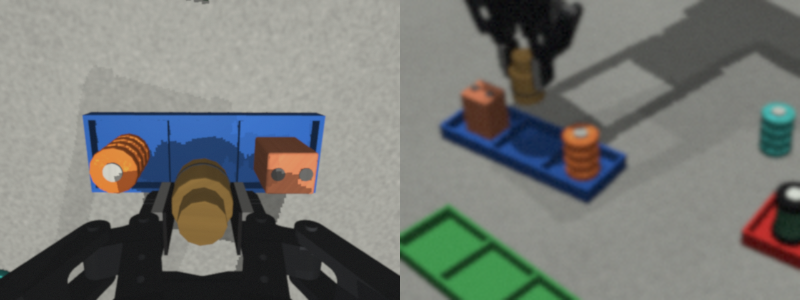

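The brass is upright over the middle pocket, with clearance to both neighbours.

move_arm:
  increments:
    - [0, 0, 0.06, 0]
    - [0, 0, 0.06, 0]
    - [0, 0, 0.05, 0]
    - [0, 0, 0.03, 0]
    - [0, 0, 0.02, 0]
    - [0, 0, 0.01, 0]
    - [0, 0, 0, 0]
    - [0, 0, 0, 0]

```text
clock: 26.47
position: [0.5858, -0.1542, 0.0227]
orientation: [0.0, 0.998, -0.059, 0.0]
wrist_force: [-0.2, -0.1, -2.4]
gripper_width: 0.0315
finger_force: 55.5
```

move_arm:
  increments:
    - [0, 0, 0, 0]
    - [0, 0, 0, 0]
    - [0, 0, 0, 0]
    - [0, 0, 0, 0]
    - [0, 0, 0, 0]
    - [0, 0, 0, 0]
    - [0, 0, 0, 0]
    - [0, 0, 0, 0]
  fingers: 45

```text
clock: 27.13
position: [0.5855, -0.1541, 0.0222]
orientation: [-0.0, 0.998, -0.059, -0.0]
wrist_force: [0.3, 0.1, 0.9]
gripper_width: 0.0446
finger_force: 0.0
```

move_arm:
  increments:
    - [0, 0, -0.04, 0]
    - [0, 0, -0.08, 0]
    - [0, 0, -0.1, 0]
    - [0, 0, -0.12, 0]
    - [-0.1, 0, -0.08, 0]
    - [-0.1, 0, 0, 0]
    - [-0.1, 0, 0, 0]
    - [-0.1, 0, 0, 0]

```text
clock: 27.8
position: [0.4656, -0.1398, 0.1497]
orientation: [0.0, 0.998, -0.059, 0.001]
wrist_force: [1.0, -0.7, -0.7]
gripper_width: 0.0448
finger_force: 0.0
```

Run:
```python
from h import *
t=ctrl.snapshot("top"); s=ctrl.snapshot("scene"); st=ctrl.read_state(); print(st["position"],st["clock"])
a=cv2.resize(np.array(t["pixels"])[180:330,160:460],(400,200)); b=cv2.resize(np.array(s["pixels"])[150:330,130:530],(800,360))
o=np.zeros((560,800,3),np.uint8); o[:360]=b; o[360:,:400]=a
cv2.imwrite("pics/c9.png",o[:,:,::-1])
```

```text
[ 0.46043939 -0.13790517  0.14839866] 27.9
```

View pics/c9.png

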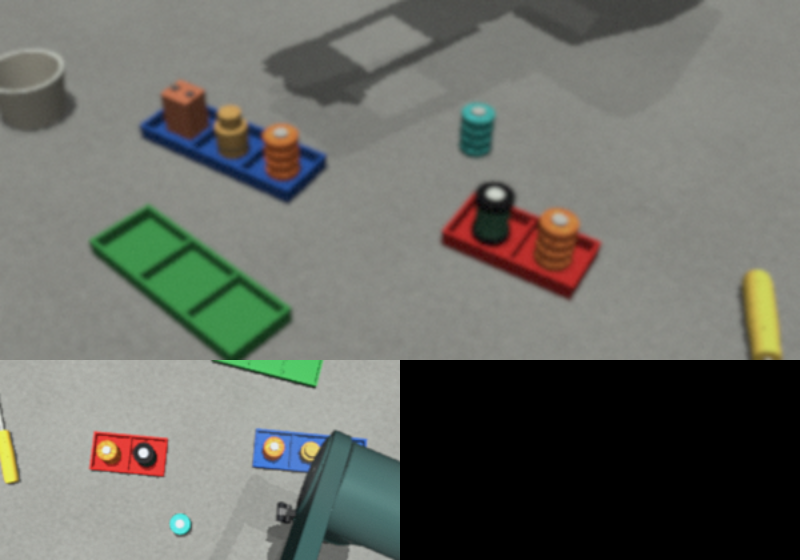

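All five parts stand upright in their own pockets: copper (185,110), brass (231,133) and an insulator (281,152) in blue, coil (493,213) and the other insulator (556,240) in red. The tub, screwdriver and turquoise part are where they were.

```bash
python3 -c "
from workcell import ctrl; print(ctrl.close_job())"
```

```text
the job is handed in; nothing more can be done
None
```

The job is handed in: one insulator was dealt into each tray first, then copper and brass into blue and the coil into red. The last pictures show every part upright in a pocket of its own, with the tub and screwdriver left alone, at about 28 s on the clock.

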